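Reassemble the tube rack on its four posts

TASK

The tube rack has been taken apart for cleaning. Lower the full-size flat drilled tier over the four posts of the rack base until it lies on the base, then lower the full-size tier with the two leg walls over the same four posts until it stands on the flat tier. Set both down rather than dropping them; the plate without corner holes and the smaller tier belong elsewhere.

Things in the scene. Friction and masses are not known exactly. Their poses are not given: they have to be found in the camera images.
- rack_base: Fixed steel slab 150 x 100 x 12 mm (x, y, z) with four upright tapered posts, the only posts in reach. They stand at x = +-52, y = +-28 mm, from the slab's top (12 mm) up to 88 mm; diameter 16 mm at the foot, 6 mm at the tip. Origin: centre of the slab's underside, on the bench; x along its long side, z up.
- flat_tier: Loose grey aluminium plate 140 x 90 x 6 mm flat on the bench, 0.2 kg, with four 22 mm through holes at x = +-52, y = +-28 mm (a half turn fits too). In its middle an upright grip block 36 mm long (x), 16 mm thick (y), top 46 mm above the underside. Origin: centre of the underside; x along its long side, z up. A bystander plate of the same size lacks the corner holes.
- tall_tier: Like the flat tier (140 x 90 mm, same holes, 0.3 kg) but on two leg walls 48 mm high (4 mm thick, at x = +-34, 80 mm along y). Plate at heights 48 to 54 mm; grip block 36 (x) x 16 (y) mm, top at 94 mm. Origin: under its centre, level with the walls' feet; x along its long side, z up. Stacked, it spans the flat tier's grip block. A bystander tier is smaller (100 x 66 mm, legs 24 mm).
There are look-alikes about, which are no part of the job. Leave any blue or pink look-alike of the flat_tier alone.

How it is judged:
By the outcome, as a careful person would: the job done as asked, in the order asked, and still so for the second after the job is handed in, with the robot touching nothing.
It also fails if it takes over 72 s, if anything falls off the work surface, if the arm or the gripper's body presses on something with over 40 N, if the wrist force passes 120 N, or if a joint passes its speed limit or range.

ROBOT

A 6-joint arm with a two-finger parallel gripper is mounted at the origin on the work surface. World frame = base frame: x ahead of the robot, y to its left, z up, the work surface at z = 0. Lengths are in mm, angles in rad, forces in N, time in s.
With the tool pointing down it reaches from about 275 to 750 mm from the base axis. Payload 10.2 kg.
Tool frame: the origin (TCP) lies midway between the tips of the shut fingers; the grasp point (between the pads) lies 19 mm behind it; z points along the fingers, y is the direction in which the jaws open and shut (so a half turn about z gives the same grasp; the last joint's range is limited). The gripper opens to 85 mm and grips with 20 to 120 N. Pads are 22 mm wide; open, the fingers measure 114 mm over their backs; the gripper's body (76 mm by 85 mm) begins 54 mm behind the grasp point. The pads swing forward as they close: fully open they stand 13 mm farther back than shut.
Start: joints at [1.065, 0.313, 1.498, -0, 1.331, -0.223], TCP at [146.512, 504.148, 192.894] pointing down, gripper open.
Joint ranges: [-2.94, 2.94], [-0.97, 2.17], [0.19, 2.56], [-1.23, 4.37], [0.02, 3.11], [-2.88, 2.88]. Speed limits (rad/s): [2.39, 2.39, 3.01, 3.14, 3.14, 3.14].

INTERFACE

Orientations are given as a unit quaternion [w, x, y, z].
In Python, from rig import ctrl gives the robot as it stands.
- The arm moves only by the tool carry_out, never from a script. Its argument "plan" is a list of rows, each a list of 3 entries, a list of its own where there are three numbers: the finger opening in mm, from 0 to 85.4, then the shift along the tool's x, y, z in mm, then the turn, a rotation vector about the tool's x, y, z in units of 6 degrees (1.0 is 6 degrees). In form: [[grip, [x, y, z], [ax, ay, az]], ...]. A call has 1 to 20 rows; each row shifts and turns the commanded pose from where the row before left it, along the tool's axes as they then stand; what a row does not reach is not made up. A row lasts 1/12 s, in which the tool goes at most 41.7 mm and 7.16 degrees, less where a joint would pass 70% of its speed; a pose out of reach is approached as far as the arm can. A call with a gripper value outside its range is refused whole. The fingers move at their own pace and stop on an object; "grip_force" is the grip in N (left out, the last holds). Time passes only in rows, so rows that do not move let the fingers close. It gives the time, the measured TCP pose, the force and the opening at its end, in the units of the state.
- ctrl.sense(): the state, without advancing time (a new reading comes with each control period).
- ctrl.capture(name): name is "side" or "top" or "wrist"; returns a dict with "color" (400x640x3 uint8, blue, green, red), "range_z" (400x640 float32, mm along the optical axis (not along the pixel's ray), 0 where there is no reading), "fx", "fy", "cx", "cy" (pixels), "dist_coeffs" ([k1, k2, p1, p2, k3] as OpenCV has them; the pictures are not rectified), "cam_to_world" (4x4, takes a point from camera to world coordinates); the wrist camera has in their place "tool_from_camera" (4x4, takes a point from camera to tool coordinates, whose origin is the TCP and whose axes are the flange's). Camera axes: x right, y up, looking along -z (the intrinsics and any distortion apply to the point x, -y, -z); pixel columns grow to the right and rows downward; lengths in mm; the calibration is good to about 2 mm. A picture is of the moment at which its call begins: read the wrist's pose just before it.
- ctrl.finish_job(): hands the job in, once; it reports no verdict.
The state is a dict: "time_s": time; "joints": joint angles; "dq": joint speeds; "tau": joint torques, N m; "eef_pos": TCP position; "ee_rot": TCP orientation; "force": force on the tool from outside, world axes, zero at the start; "wrist_torque": the same for the moment, N m; "grip_width": opening from 0.0 (shut) to 1.0 (fully open).
Only numpy, scipy, OpenCV 4.12 (cv2) and the standard library are available. Lean on these libraries where they do the work, as an engineer would, in place of code of your own. Each camera call takes 0.05 s, during which the arm holds its last target.

## Working session

There is one attempt and no reset: what is moved stays moved. The work goes in short steps, Python scripts to look and compute and a tool call to move; the robot and the scene stay as the last step left them, time stands still between calls to the robot, and variables do not carry over. Pictures are saved under pics/ and viewed, and the job is handed in when it is done.

Besides the shell and the picture viewer there is one more tool, called after ">>>" by a JSON object that holds its "method" and its "body", one argument or row to a line. carry_out: Moves the arm, as the interface text tells. Its arguments: {"type":"object","properties":{"plan":{"type":"array"},"grip_force":{"type":"number"}},"required":["plan"]}

```bash
mkdir -p pics; ls; python3 - <<'E'
from rig import ctrl
import cv2,numpy as np,pickle
s=ctrl.sense();print(s)
for n in("top","side"):
    c=ctrl.capture(n);pickle.dump(c,open(n+"0.pkl","wb"));cv2.imwrite(f"pics/{n}0.png",c["color"]);print(n,c["fx"],c["cx"],c["cy"],c["dist_coeffs"],np.round(c["cam_to_world"],3).tolist())
E
```

```text
pics
{'time_s': 0.0, 'joints': array([ 1.06461056e+00,  3.13475890e-01,  1.49845731e+00, -1.78120172e-06,
        1.33096285e+00, -2.23403017e-01]), 'dq': array([ 0.00052722,  0.00084642, -0.00102383, -0.00322878, -0.00183525,
       -0.00251723]), 'tau': array([ 4.78096063e-04, -4.12270904e+01, -2.59739721e+01, -2.66078714e-04,
        4.22157827e-03,  1.91243501e-06]), 'eef_pos': array([146.35297789, 503.8721744 , 192.3142375 ]), 'ee_rot': array([-2.31689023e-04,  1.40920503e-01,  9.90020700e-01, -6.09120649e-04]), 'force': array([ 0.40440866, -0.07714134,  0.98975039]), 'wrist_torque': array([ 0.0123622 , -0.00358582,  0.02110249]), 'grip_width': 1.0001222058183812}
top 366.6781612791479 312.28727653406685 190.9607750303498 [-0.01478997  0.          0.          0.          0.        ] [[-0.01, 0.997, -0.075, 443.497], [-1.0, -0.009, 0.004, 135.759], [0.003, 0.075, 0.997, 1005.172], [0.0, 0.0, 0.0, 1.0]]
side 379.0481245331758 323.7462176713721 199.92320747800858 [-0.08408195  0.          0.          0.          0.        ] [[0.983, 0.144, -0.115, 389.019], [-0.183, 0.688, -0.702, -617.556], [-0.022, 0.711, 0.703, 808.264], [0.0, 0.0, 0.0, 1.0]]
```

View pics/top0.png

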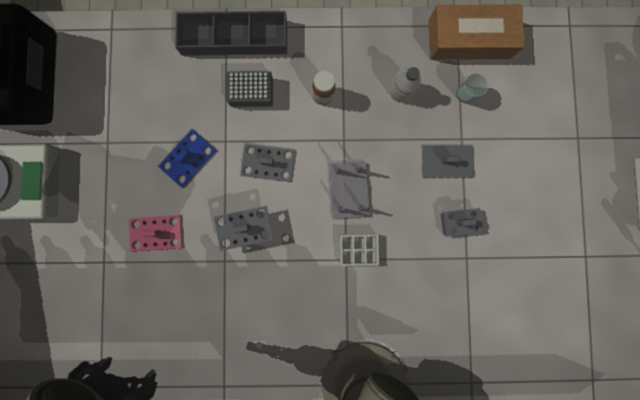

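View pics/side0.png

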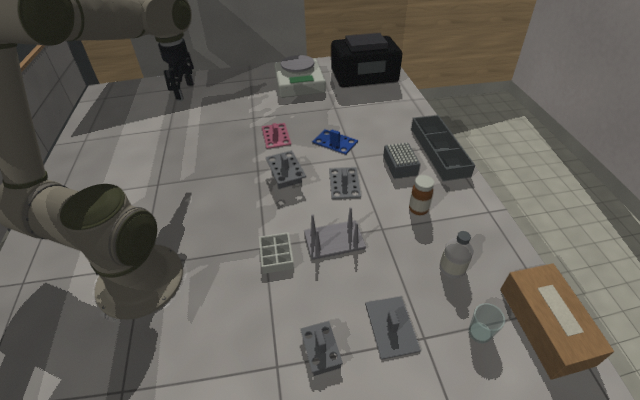

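The top picture shows these candidates:
- Grey drilled plate at (268,162): likely the flat tier.
- Grey raised plate at (245,228): likely the tall tier.
- Plate without corner holes at (448,161), and the smaller tier at (465,222).
- Pink plate at (155,233) and blue plate at (188,158): look-alikes.
- Base with posts at (352,190).

I'll confirm these in an enlarged crop and measure them.

```bash
cat > h.py <<'E'
import numpy as np,cv2,pickle
def world(c,T=None):
    T=c["cam_to_world"] if T is None else T
    K=np.array([[c["fx"],0,c["cx"]],[0,c["fy"],c["cy"]],[0,0,1]])
    h,w=c["range_z"].shape
    u,v=np.meshgrid(np.arange(w),np.arange(h))
    p=cv2.undistortPoints(np.stack([u,v],-1).reshape(-1,1,2).astype(np.float64),K,np.array(c["dist_coeffs"])).reshape(h,w,2)
    z=c["range_z"]
    P=np.stack([p[...,0]*z,-p[...,1]*z,-z],-1)
    return P@np.array(T)[:3,:3].T+np.array(T)[:3,3]
def Q(q):
    from scipy.spatial.transform import Rotation as R
    return R.from_quat([q[1],q[2],q[3],q[0]])
E
python3 - <<'E'
from h import *
c=pickle.load(open("top0.pkl","rb"));W=world(c)
im=c["color"][120:270,120:500];cv2.imwrite("pics/topcrop.png",cv2.resize(im,None,fx=2.1,fy=2.1,interpolation=cv2.INTER_CUBIC))
for n,(u0,v0,u1,v1),zr in [("flat",(236,138,300,186),(3,15)),("flatblk",(236,138,300,186),(36,60)),("tall",(200,190,300,252),(44,65)),("tallblk",(200,190,300,252),(80,110)),("base",(320,150,385,225),(7,18)),("nohole",(415,140,480,182),(3,15)),("small",(435,200,495,240),(20,45)),("posts",(315,140,395,225),(60,100))]:
    P=W[v0:v1,u0:u1].reshape(-1,3);m=(P[:,2]>zr[0])&(P[:,2]<zr[1]);P=P[m]
    if len(P)<5: print(n,len(P));continue
    r=cv2.minAreaRect(P[:,:2].astype(np.float32));print(n,len(P),np.round(r[0],1),np.round(r[1],1),round(r[2],1),"z",np.round(np.percentile(P[:,2],[5,50,95]),1))
P=W[280:330,420:560].reshape(-1,3);print("bench z",np.median(P[:,2]))
E
```

```text
flat 1160 [604.6 257.3] [163.4 114.1] 89.2 z [3.3 5.2 8.2]
flatblk 84 [600.2 254.5] [35.9 16. ] 80.5 z [41.3 44.2 47.4]
tall 1580 [422.3 311.9] [ 90.  141.1] 11.6 z [50.  52.9 55.7]
tallblk 97 [422.4 311.2] [15.8 35.3] 12.0 z [89.6 92.4 95. ]
base 1856 [522.1  30.2] [150.1 100.1] 2.9 z [ 8.2 10.9 14. ]
nohole 1212 [ 598.6 -242.3] [104.6 167.2] 1.6 z [3.2 5.  7.9]
small 727 [ 431.7 -268.6] [ 66.4 102. ] 5.1 z [25.4 28.9 31.9]
posts 51 [521.5  30.5] [111.2  63.2] 3.1 z [62.8 80.5 87.8]
bench z -1.2364335942901334
```

View pics/topcrop.png

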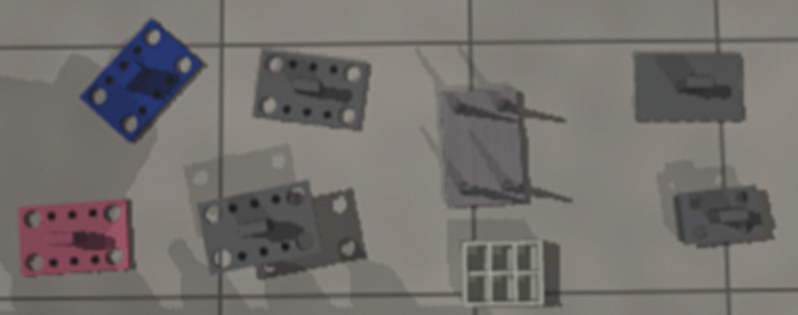

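The crop confirms the choice. The grey plate at crop (312,90) has four corner holes and is the flat tier. The raised 141x90 plate at crop (260,225) is the tall tier. The one at crop (690,87) has no corner holes, and the one at crop (735,215) is the small tier. All measured sizes match the descriptions. I'll move above the flat tier and check it with the wrist camera.

>>> {"method": "carry_out", "body": {
  "plan": [
    [85,[-28,-6.2,0],[0,0,0]],
    [85,[-28,-6.2,0],[0,0,0]],
    [85,[-28,-6.2,0],[0,0,0]],
    [85,[-28,-6.2,0],[0,0,0]],
    [85,[-28,-6.2,0],[0,0,0]],
    [85,[-28,-6.2,0],[0,0,0]],
    [85,[-28,-6.2,0],[0,0,0]],
    [85,[-28,-6.2,0],[0,0,0]],
    [85,[-28,-6.2,0],[0,0,0]],
    [85,[-28,-6.2,0],[0,0,0]],
    [85,[-28,-6.2,0],[0,0,0]],
    [85,[-28,-6.2,0],[0,0,0]],
    [85,[-28,-6.2,0],[0,0,0]],
    [85,[-28,-6.2,0],[0,0,0]],
    [85,[-28,-6.2,0],[0,0,0]],
    [85,[-28,-6.2,0],[0,0,0]],
    [85,[-28,-6.2,0],[0,0,0]],
    [85,[-28,-6.2,0],[0,0,0]]
  ]
}}

```text
time_s: 1.6
eef_pos: [600.3, 255.4, 192.4]
ee_rot: [-0.0, 0.141, 0.99, -0.0]
force: [-0.5, -0.3, 0.0]
grip_width: 0.995
```

>>> {"method": "carry_out", "body": {
  "plan": [
    [85,[0,0,0],[0,0,1.1]],
    [85,[0,0,0],[0,0,1.1]],
    [85,[0,0,0],[0,0,1.1]],
    [85,[0,0,0],[0,0,1.1]],
    [85,[0,0,0],[0,0,1.1]],
    [85,[0,0,0],[0,0,1.1]],
    [85,[0,0,0],[0,0,1.1]],
    [85,[0,0,0],[0,0,1.1]],
    [85,[0,0,0],[0,0,1.1]],
    [85,[0,0,0],[0,0,1.1]],
    [85,[0,0,0],[0,0,1.1]],
    [85,[0,0,0],[0,0,1.1]],
    [85,[0,0,0],[0,0,0.7]],
    [85,[0,0,0],[0,0,0]],
    [85,[0,0,0],[0,0,0]]
  ]
}}

```text
time_s: 2.85
eef_pos: [599.2, 256.3, 192.5]
ee_rot: [-0.0, 0.763, 0.646, -0.0]
force: [-0.5, 0.1, -0.2]
grip_width: 0.992
```

```bash
cat >> h.py <<'E'
def wrist(ctrl,name):
    s=ctrl.sense();c=ctrl.capture("wrist");cv2.imwrite(f"pics/{name}.png",c["color"])
    T=np.eye(4);T[:3,:3]=Q(s["ee_rot"]).as_matrix();T[:3,3]=s["eef_pos"]
    T=T@np.array(c["tool_from_camera"]);W=world(c,T);W[c["range_z"]<=0]=np.nan
    pickle.dump((s,c,W),open(name+".pkl","wb"))
    R=Q(s["ee_rot"]).as_matrix()
    print("t",s["time_s"],"pos",np.round(s["eef_pos"],1),"ydir",round(np.degrees(np.arctan2(R[1,1],R[0,1])),2),"zdir",np.round(R[:,2],4),"F",np.round(s["force"],1),"grip",round(s["grip_width"],3),"j",np.round(s["joints"],2))
    return s,c,W
def rect(W,zr,xy=None,rad=110,tag=""):
    P=W.reshape(-1,3);P=P[np.isfinite(P[:,0])]
    m=(P[:,2]>zr[0])&(P[:,2]<zr[1])
    if xy is not None:m&=np.hypot(P[:,0]-xy[0],P[:,1]-xy[1])<rad
    P=P[m]
    if len(P)<5:print(tag,len(P));return
    r=cv2.minAreaRect(P[:,:2].astype(np.float32));print(tag,len(P),np.round(r[0],1),np.round(r[1],1),round(r[2],1),"z",np.round(np.percentile(P[:,2],[5,50,95]),1))
E
python3 - <<'E'
from rig import ctrl
from h import *
s,c,W=wrist(ctrl,"w1")
print(np.round(c["tool_from_camera"],3).tolist())
rect(W,(3.5,16),(600,255),tag="flat");rect(W,(38,60),(600,255),40,tag="blk")
E
```

```text
t 2.85 pos [599.2 256.3 192.5] ydir -9.46 zdir [-7.e-04 -2.e-04 -1.e+00] F [-0.5  0.1 -0.2] grip 0.992 j [ 0.22  0.6   1.06 -0.    1.48  0.39]
[[-0.0, 0.955, 0.296, 74.909], [1.0, 0.0, -0.0, -0.785], [-0.0, 0.296, -0.955, -181.969], [0.0, 0.0, 0.0, 1.0]]
flat 7374 [617.4 260.1] [156.9 124.8] 81.9 z [5.5 6.8 8.1]
blk 496 [599.2 255.3] [35.1 15.1] 80.7 z [44.1 46.5 47.8]
```

View pics/w1.png

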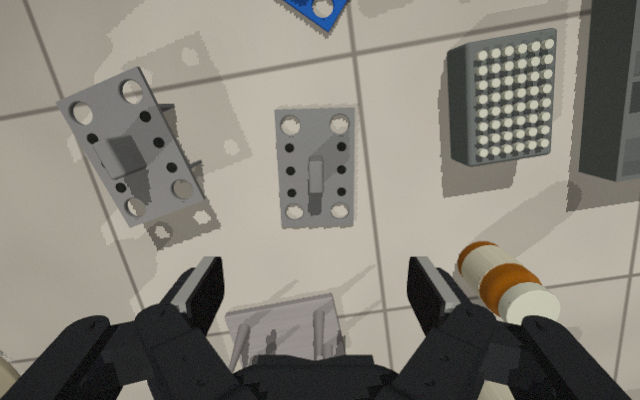

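The wrist picture shows the flat tier's grip block at pixel (316,173), between four corner holes. It measures (599.2, 255.3) at 80.7°, within 1 mm of the top camera. I'll descend and grip.

>>> {"method": "carry_out", "body": {
  "plan": [
    [60,[0,0,20],[0,0,0]],
    [60,[0,0,20],[0,0,0]],
    [60,[0,0,20],[0,0,0]],
    [60,[0,0,20],[0,0,0]],
    [60,[0,0,20],[0,0,0]],
    [60,[0,0,20],[0,0,0]],
    [60,[0,0,20],[0,0,0]],
    [60,[0,0,15],[0,0,0]],
    [60,[0,0,10],[0,0,0]],
    [60,[0,0,8],[0,0,0]],
    [60,[0,0,5],[0,0,0]],
    [60,[0,0,0],[0,0,0]],
    [60,[0,0,0],[0,0,0]]
  ],
  "grip_force": 60
}}

```text
time_s: 3.98
eef_pos: [599.7, 256.4, 15.5]
ee_rot: [0.0, 0.764, 0.646, 0.0]
force: [-0.2, 0.6, 0.9]
grip_width: 0.703
```

>>> {"method": "carry_out", "body": {
  "plan": [
    [5,[0,0,0],[0,0,0]],
    [5,[0,0,0],[0,0,0]],
    [5,[0,0,0],[0,0,0]],
    [5,[0,0,0],[0,0,0]],
    [5,[0,0,0],[0,0,0]],
    [5,[0,0,0],[0,0,0]],
    [5,[0,0,0],[0,0,0]],
    [5,[0,0,0],[0,0,0]],
    [5,[0,0,0],[0,0,0]],
    [5,[0,0,0],[0,0,0]],
    [5,[0,0,0],[0,0,0]],
    [5,[0,0,0],[0,0,0]]
  ]
}}

```text
time_s: 4.98
eef_pos: [599.4, 256.3, 14.9]
ee_rot: [0.0, 0.764, 0.645, 0.0]
force: [0.5, -0.0, 1.3]
grip_width: 0.058
```

The opening is 5 mm where the block should hold it at 16 mm, so the grasp looks wrong. I'll look before lifting.

```bash
python3 - <<'E'
from rig import ctrl
from h import *
s,c,W=wrist(ctrl,"w2")
c=ctrl.capture("side");pickle.dump(c,open("side2.pkl","wb"));cv2.imwrite("pics/side2.png",cv2.resize(c["color"][100:240,240:420],None,fx=4,fy=4,interpolation=cv2.INTER_CUBIC))
E
```

```text
t 4.9833 pos [599.4 256.3  14.9] ydir -9.6 zdir [ 0.  0. -1.] F [ 0.5 -0.   1.3] grip 0.058 j [ 0.22  0.76  1.27 -0.    1.11  0.39]
```

View pics/w2.png

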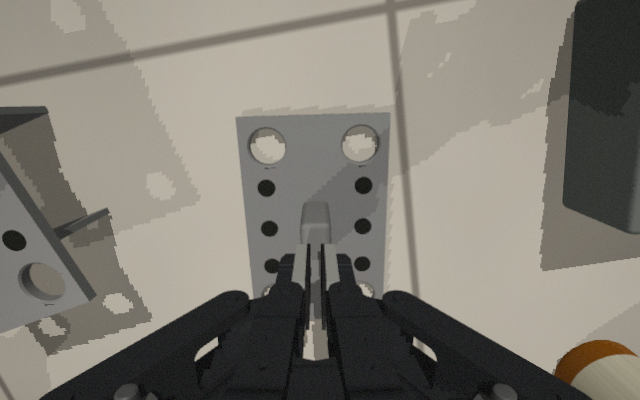

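View pics/side2.png

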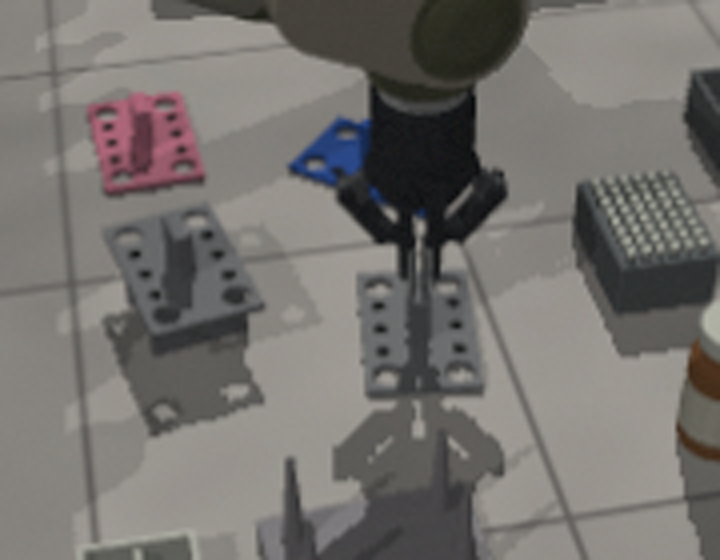

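The fingers at wrist pixel (316,250) closed beside the block, which is at pixel (316,220). I'll measure where the block is now.

```bash
python3 - <<'E'
from rig import ctrl
from h import *
s,c,W=pickle.load(open("w2.pkl","rb"))
for r in range(195,300,6): print(r,[str(np.round(W[r,q],0)) for q in (290,316)])
for px in [(268,146),(360,144)]: print(px,np.round(W[px[1],px[0]],1))
s1,c1,W1=pickle.load(open("w1.pkl","rb"))
for px in [(291,126),(340,125),(294,212),(339,212),(316,165)]: print(px,np.round(W1[px[1],px[0]],1))
c=ctrl.capture("top");pickle.dump(c,open("top2.pkl","wb"));cv2.imwrite("pics/top2.png",cv2.resize(c["color"][120:270,120:320],None,fx=4,fy=4,interpolation=cv2.INTER_CUBIC))
W=world(pickle.load(open("side2.pkl","rb")))
rect(W,(2.5,16),(600,255),70,tag="side plate")
rect(W,(35,60),(600,255),70,tag="side blk")
W0=world(pickle.load(open("side0.pkl","rb")));rect(W0,(3,16),(600,255),70,tag="side0 plate");rect(W0,(35,60),(600,255),70,tag="side0 blk")
E
```

```text
195 ['[586. 278.   8.]', '[602. 275.   7.]']
201 ['[586. 274.   8.]', '[602. 272.  10.]']
207 ['[585. 270.   5.]', '[602. 272.  20.]']
213 ['[584. 266.   8.]', '[602. 272.  31.]']
219 ['[583. 262.   6.]', '[602. 272.  40.]']
225 ['[582. 258.   6.]', '[602. 271.  47.]']
231 ['[582. 254.   6.]', '[601. 268.  46.]']
237 ['[581. 250.   7.]', '[600. 264.  46.]']
243 ['[580. 246.   7.]', '[600. 261.  47.]']
249 ['[579. 242.   7.]', '[599. 258.  47.]']
255 ['[588. 265.  64.]', '[599. 255.  47.]']
261 ['[589. 265.  69.]', '[598. 251.  47.]']
267 ['[589. 264.  73.]', '[598. 247.  46.]']
273 ['[589. 265.  79.]', '[597. 244.  47.]']
279 ['[590. 265.  84.]', '[596. 241.  47.]']
285 ['[592. 270.  98.]', '[592. 211.   6.]']
291 ['[592. 269. 100.]', '[591. 207.   7.]']
297 ['[592. 269. 104.]', '[590. 204.   8.]']
(268, 146) [5.781e+02 3.093e+02 3.000e-01]
(360, 144) [634.1 301.2   1.1]
(291, 126) [578.9 308.3   0.7]
(340, 125) [6.347e+02 3.001e+02 5.000e-01]
(294, 212) [ 5.629e+02  2.042e+02 -4.000e-01]
(339, 212) [618.4 195.7   1.7]
(316, 165) [601.2 267.1  44.6]
side plate 590 [604.  255.1] [125.4 138.6] 10.1 z [3.  5.4 8.3]
side blk 48 [596.3 253. ] [17.1 37.8] 4.1 z [37.6 44.9 58.8]
side0 plate 581 [595.1 256.8] [138.4 102.9] 75.7 z [3.5 5.6 8.3]
side0 blk 51 [597.6 254.8] [37.8 15.7] 85.3 z [37.7 44.4 47.1]
```

View pics/top2.png

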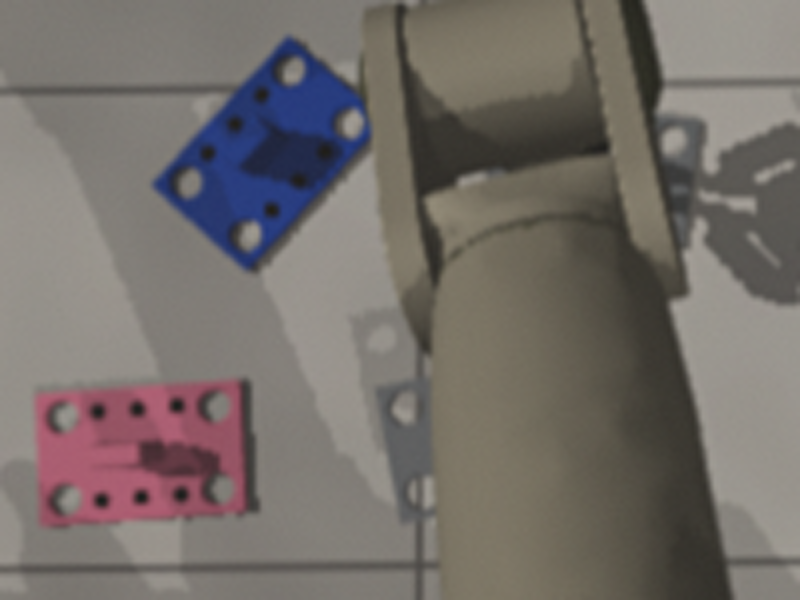

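The block is still at (599,255) and lies under the gap between the fingers. I'll check how low the fingertips actually are.

```bash
python3 - <<'E'
from h import *
s,c,W=pickle.load(open("w2.pkl","rb"))
for q in (286,292,298,302,306,310,322,326,330,336,342,346): print(q,[f"{r}:{np.round(W[r,q],0).tolist()}" for r in range(240,300,8)])
cv2.imwrite("pics/w2c.png",cv2.resize(c["color"][190:340,240:400],None,fx=4.5,fy=4,interpolation=cv2.INTER_CUBIC))
E
```

```text
286 ['240:[578.0, 248.0, 6.0]', '248:[577.0, 242.0, 6.0]', '256:[587.0, 265.0, 65.0]', '264:[587.0, 265.0, 71.0]', '272:[588.0, 265.0, 79.0]', '280:[588.0, 264.0, 84.0]', '288:[591.0, 271.0, 101.0]', '296:[591.0, 270.0, 104.0]']
292 ['240:[582.0, 248.0, 7.0]', '248:[581.0, 242.0, 7.0]', '256:[589.0, 264.0, 63.0]', '264:[589.0, 264.0, 71.0]', '272:[590.0, 264.0, 78.0]', '280:[592.0, 268.0, 90.0]', '288:[593.0, 270.0, 100.0]', '296:[593.0, 269.0, 102.0]']
298 ['240:[586.0, 247.0, 7.0]', '248:[592.0, 268.0, 63.0]', '256:[593.0, 268.0, 71.0]', '264:[593.0, 268.0, 78.0]', '272:[594.0, 268.0, 86.0]', '280:[594.0, 268.0, 92.0]', '288:[595.0, 269.0, 99.0]', '296:[595.0, 269.0, 103.0]']
302 ['240:[593.0, 264.0, 46.0]', '248:[594.0, 268.0, 64.0]', '256:[595.0, 268.0, 72.0]', '264:[595.0, 267.0, 79.0]', '272:[595.0, 268.0, 86.0]', '280:[595.0, 267.0, 91.0]', '288:[596.0, 269.0, 99.0]', '296:[596.0, 268.0, 102.0]']
306 ['240:[595.0, 264.0, 47.0]', '248:[596.0, 267.0, 63.0]', '256:[596.0, 267.0, 71.0]', '264:[597.0, 267.0, 79.0]', '272:[597.0, 267.0, 85.0]', '280:[597.0, 267.0, 91.0]', '288:[596.
[... 942 characters left out ...]
6.0, 267.0, 104.0]']
336 ['240:[610.0, 243.0, 7.0]', '248:[609.0, 237.0, 7.0]', '256:[609.0, 265.0, 72.0]', '264:[609.0, 265.0, 78.0]', '272:[608.0, 265.0, 85.0]', '280:[608.0, 266.0, 92.0]', '288:[608.0, 266.0, 97.0]', '296:[608.0, 266.0, 102.0]']
342 ['240:[614.0, 242.0, 6.0]', '248:[613.0, 236.0, 6.0]', '256:[612.0, 260.0, 64.0]', '264:[611.0, 260.0, 71.0]', '272:[611.0, 260.0, 77.0]', '280:[610.0, 261.0, 85.0]', '288:[610.0, 267.0, 100.0]', '296:[610.0, 266.0, 103.0]']
346 ['240:[617.0, 242.0, 7.0]', '248:[616.0, 236.0, 6.0]', '256:[614.0, 261.0, 64.0]', '264:[613.0, 260.0, 71.0]', '272:[612.0, 261.0, 78.0]', '280:[612.0, 260.0, 84.0]', '288:[nan, nan, nan]', '296:[611.0, 266.0, 103.0]']
```

View pics/w2c.png

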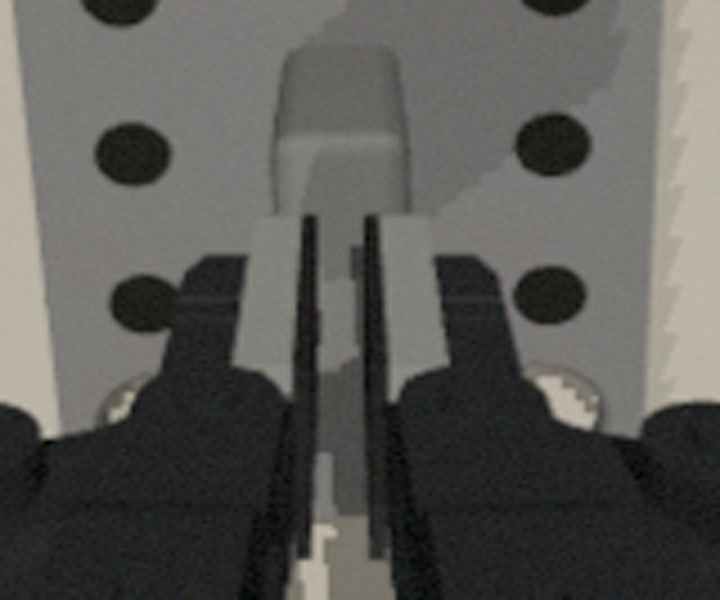

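The fingertips are at z≈61, about 46 mm behind the reported TCP, so they closed 15 mm above the block and touched nothing. The lateral position is right (gap centre x≈600, y≈256). I'll trust the images over the reported TCP height: reopen, go down in stages, and check each stage.

>>> {"method": "carry_out", "body": {
  "plan": [
    [45,[0,0,0],[0,0,0]],
    [45,[0,0,0],[0,0,0]],
    [45,[0,0,0],[0,0,0]],
    [45,[0,0,0],[0,0,0]],
    [45,[0,0,0],[0,0,0]],
    [45,[0,0,0],[0,0,0]],
    [45,[0,0,8],[0,0,0]],
    [45,[0,0,8],[0,0,0]],
    [45,[0,0,8],[0,0,0]],
    [45,[0,0,6],[0,0,0]],
    [45,[0,0,0],[0,0,0]],
    [45,[0,0,0],[0,0,0]]
  ]
}}

```text
time_s: 6.13
eef_pos: [599.1, 256.3, -15.7]
ee_rot: [-0.0, 0.764, 0.645, -0.0]
force: [0.2, 0.1, 0.3]
grip_width: 0.529
```

```bash
python3 - <<'E'
from rig import ctrl
from h import *
s,c,W=wrist(ctrl,"w3")
cv2.imwrite("pics/w3c.png",c["color"])
P=W[200:330,230:400]; 
for r in range(205,300,10): print(r,[np.round(W[r,q],0).tolist() for q in (262,270,278,356,364,372)])
E
```

```text
t 6.1333 pos [599.1 256.3 -15.7] ydir -9.61 zdir [-9.e-04 -2.e-04 -1.e+00] F [0.2 0.1 0.3] grip 0.529 j [ 0.22  0.8   1.29 -0.    1.06  0.39]
205 [[575.0, 284.0, 8.0], [578.0, 282.0, 6.0], [583.0, 282.0, 6.0], [624.0, 275.0, 7.0], [628.0, 275.0, 8.0], [632.0, 274.0, 7.0]]
215 [[573.0, 278.0, 7.0], [578.0, 277.0, 8.0], [582.0, 277.0, 7.0], [623.0, 269.0, 6.0], [627.0, 268.0, 6.0], [631.0, 268.0, 7.0]]
225 [[572.0, 272.0, 6.0], [576.0, 271.0, 7.0], [581.0, 271.0, 8.0], [622.0, 264.0, 6.0], [626.0, 263.0, 6.0], [630.0, 263.0, 8.0]]
235 [[571.0, 267.0, 7.0], [575.0, 266.0, 8.0], [579.0, 265.0, 6.0], [621.0, 258.0, 8.0], [626.0, 257.0, 6.0], [630.0, 257.0, 7.0]]
245 [[575.0, 270.0, 29.0], [574.0, 260.0, 7.0], [578.0, 259.0, 7.0], [620.0, 252.0, 8.0], [623.0, 263.0, 30.0], [627.0, 262.0, 30.0]]
255 [[577.0, 270.0, 40.0], [573.0, 254.0, 7.0], [577.0, 253.0, 7.0], [620.0, 246.0, 8.0], [622.0, 260.0, 34.0], [625.0, 262.0, 39.0]]
265 [[578.0, 269.0, 47.0], [576.0, 258.0, 26.0], [576.0, 247.0, 7.0], [619.0, 240.0, 7.0], [621.0, 255.0, 35.0], [623.0, 262.0, 48.0]]
275 [[577.0, 265.0, 49.0], [575.0, 253.0, 28.0], [574.0, 241.0, 6.0], [618.0, 233.0, 7.0], [620.0, 250.0, 36.0], [622.0, 262.0, 56.0]]
285 [[576.0, 261.0, 49.0], [569.0, 235.0, 7.0], [573.0, 235.0, 7.0], [617.0, 227.0, 7.0], [620.0, 246.0, 37.0], [622.0, 258.0, 56.0]]
295 [[576.0, 257.0, 50.0], [567.0, 229.0, 8.0], [572.0, 228.0, 6.0], [616.0, 220.0, 7.0], [619.0, 242.0, 39.0], [621.0, 254.0, 57.0]]
```

View pics/w3.png

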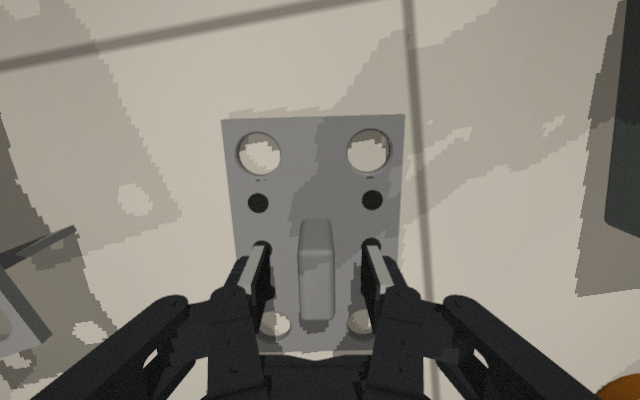

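The image now shows the pads at pixel columns 262 and 372, one on each side of the block (columns 300–333), with the tips at z≈28 and no contact. I'll go 11 mm lower and close.

>>> {"method": "carry_out", "body": {
  "plan": [
    [45,[0,0,6],[0,0,0]],
    [45,[0,0,5],[0,0,0]],
    [45,[0,0,0],[0,0,0]],
    [5,[0,0,0],[0,0,0]],
    [5,[0,0,0],[0,0,0]],
    [5,[0,0,0],[0,0,0]],
    [5,[0,0,0],[0,0,0]],
    [5,[0,0,0],[0,0,0]],
    [5,[0,0,0],[0,0,0]],
    [5,[0,0,0],[0,0,0]],
    [5,[0,0,0],[0,0,0]],
    [5,[0,0,0],[0,0,0]]
  ],
  "grip_force": 60
}}

```text
time_s: 7.18
eef_pos: [599.6, 256.4, -25.8]
ee_rot: [0.0, 0.764, 0.645, 0.0]
force: [-0.5, 0.4, 3.5]
grip_width: 0.179
```

The opening is now 15.3 mm, so the block is held. I'll lift and carry it over the base.

>>> {"method": "carry_out", "body": {
  "plan": [
    [5,[0,0,-6],[0,0,0]],
    [5,[0,0,-12],[0,0,0]],
    [5,[0,0,-18],[0,0,0]],
    [5,[0,0,-18],[0,0,0]],
    [5,[0,0,-18],[0,0,0]],
    [5,[0,0,-18],[0,0,0]],
    [5,[0,0,-18],[0,0,0]],
    [5,[0,0,-18],[0,0,0]],
    [5,[0,0,-10],[0,0,0]],
    [5,[0,0,-4],[0,0,0]],
    [5,[0,0,0],[0,0,0]],
    [5,[0,0,0],[0,0,0]]
  ]
}}

```text
time_s: 8.18
eef_pos: [598.9, 256.2, 113.0]
ee_rot: [-0.0, 0.764, 0.645, -0.001]
force: [-0.7, -0.3, -2.3]
grip_width: 0.18
```

```bash
python3 - <<'E'
from rig import ctrl
from h import *
s,c,W=wrist(ctrl,"w4")
rect(W,(8,16),(522,30),95,"base");rect(W,(60,95),(522,30),80,"posts")
E
```

```text
t 8.1833 pos [598.9 256.2 113. ] ydir -9.61 zdir [-1.5e-03 -3.0e-04 -1.0e+00] F [-0.7 -0.3 -2.3] grip 0.18 j [0.22 0.66 1.18 0.   1.31 0.39]
base 42 [456.5  53.8] [31.4  4.7] 40.3 z [11.9 12.8 14.2]
posts 0
```

View pics/w4.png

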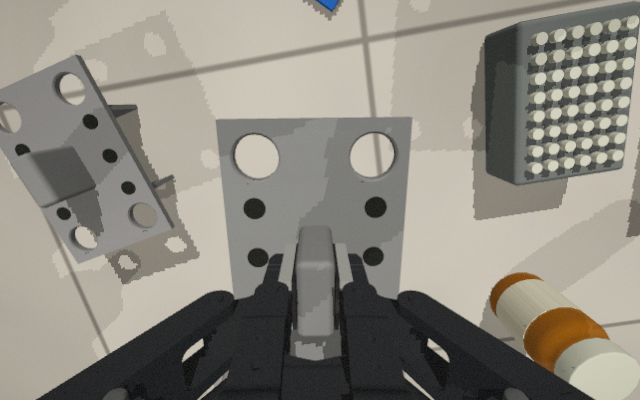

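The wrist picture shows the tier held level, with the block at pixel (316,270) between the pads. Now I'll move it over the base and turn it.

>>> {"method": "carry_out", "body": {
  "plan": [
    [5,[-10,-1.6,0],[0,0,0]],
    [5,[-18,-2.9,0],[0,0,0]],
    [5,[-20,-3.2,0],[0,0,0]],
    [5,[-20,-3.2,0],[0,0,0]],
    [5,[-20,-3.2,0],[0,0,0]],
    [5,[-20,-3.2,0],[0,0,0]],
    [5,[-20,-3.2,0],[0,0,0]],
    [5,[-20,-3.2,0],[0,0,0]],
    [5,[-20,-3.2,0],[0,0,0]],
    [5,[-20,-3.2,0],[0,0,0]],
    [5,[-20,-3.3,0],[0,0,0]],
    [5,[-18,-2.9,0],[0,0,0]],
    [5,[-9.5,-1.5,0],[0,0,0]],
    [5,[0,0,0],[0,0,0]]
  ]
}}

```text
time_s: 9.4
eef_pos: [522.2, 29.2, 113.4]
ee_rot: [-0.0, 0.764, 0.645, -0.0]
force: [0.0, 0.1, -2.0]
grip_width: 0.181
```

>>> {"method": "carry_out", "body": {
  "plan": [
    [5,[0,0,0],[0,0,0.5]],
    [5,[0,0,0],[0,0,0.9]],
    [5,[0,0,0],[0,0,0.9]],
    [5,[0,0,0],[0,0,0.9]],
    [5,[0,0,0],[0,0,0.9]],
    [5,[0,0,0],[0,0,0.9]],
    [5,[0,0,0],[0,0,0.9]],
    [5,[0,0,0],[0,0,0.9]],
    [5,[0,0,0],[0,0,0.9]],
    [5,[0,0,0],[0,0,0.9]],
    [5,[0,0,0],[0,0,0.9]],
    [5,[0,0,0],[0,0,0.9]],
    [5,[0,0,0],[0,0,0.9]],
    [5,[0,0,0],[0,0,0.9]],
    [5,[0,0,0],[0,0,0.7]],
    [5,[0,0,0],[0,0,0]],
    [5,[0,0,0],[0,0,0]]
  ]
}}

```text
time_s: 10.82
eef_pos: [522.8, 31.2, 113.6]
ee_rot: [-0.0, 1.0, 0.028, -0.0]
force: [0.6, 0.3, -1.3]
grip_width: 0.18
```

```bash
python3 - <<'E'
from rig import ctrl
from h import *
s,c,W=wrist(ctrl,"w5")
rect(W,(8,16),(522,30),110,"base");rect(W,(70,95),(522,30),80,"posts")
c=ctrl.capture("side");pickle.dump(c,open("side5.pkl","wb"));cv2.imwrite("pics/side5.png",cv2.resize(c["color"][150:290,240:420],None,fx=4,fy=4,interpolation=cv2.INTER_CUBIC))
E
```

```text
t 10.8167 pos [522.8  31.2 113.6] ydir -86.83 zdir [-5.e-04  3.e-04 -1.e+00] F [ 0.6  0.3 -1.3] grip 0.18 j [-0.16  0.39  1.61  0.    1.14  1.35]
base 2610 [563.6  32.3] [ 62.4 100.4] 3.1 z [11.4 12.7 13.9]
posts 111 [571.3  32.2] [ 6.1 61.9] 4.0 z [84.5 88.7 89.8]
```

View pics/w5.png

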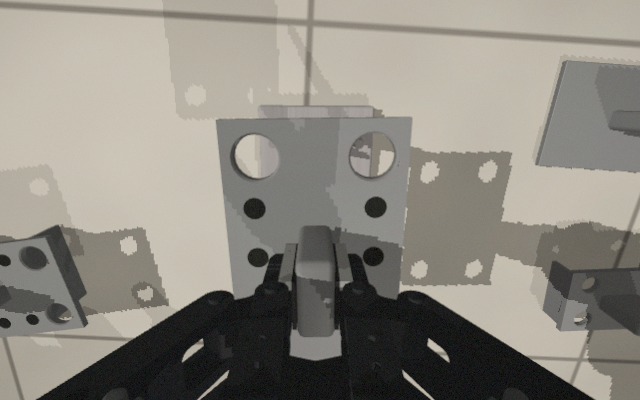

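View pics/side5.png

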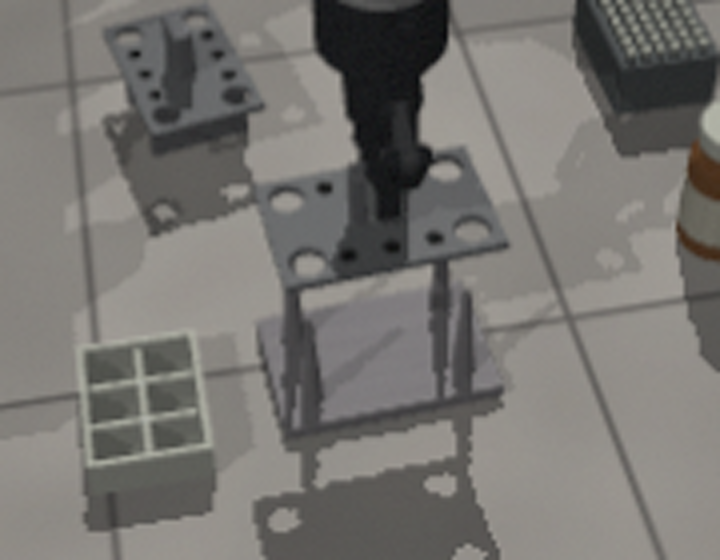

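The tier is level over the base, and the far-end holes, at wrist pixels (255,155) and (372,155), are close to the posts. I'll compare the plate with the base in the same camera.

```bash
python3 - <<'E'
from h import *
s,c,W=pickle.load(open("w5.pkl","rb"))
P=W[110:260,200:430].reshape(-1,3);P=P[np.isfinite(P[:,0])]
q=P[(P[:,2]>130)&(P[:,2]<165)];print(np.percentile(q[:,2],[5,50,95]))
a=np.radians(3.1);ex=np.array([np.cos(a),np.sin(a)]);ey=np.array([-ex[1],ex[0]])
zz=np.median(q[:,2]);q=q[abs(q[:,2]-zz)<4]
def edges(q,half,tag,extra=0):
    u=q[:,:2]@ex;v=q[:,:2]@ey
    print(tag,"far end u",np.percentile(u,99.8),"v range",np.percentile(v,[.3,99.7]))
edges(q,70,"plate")
A=W.reshape(-1,3);A=A[np.isfinite(A[:,0])];m=np.hypot(A[:,0]-522,A[:,1]-30)<115
b=A[m&(A[:,2]>9)&(A[:,2]<16)];edges(b,75,"base")
p=A[m&(A[:,2]>80)&(A[:,2]<95)]
u=p[:,:2]@ex;v=p[:,:2]@ey;mid=v.mean()
for k in (v<mid,v>mid):print("post",u[k].min(),u[k].max(),v[k].min(),v[k].max(),p[k,2].min(),p[k,2].max(),k.sum())
# hole centres of plate: in image
mask=((W[...,2]<125)|~np.isfinite(W[...,2])).astype(np.uint8)
for (cx,cy) in((255,155),(372,155)):
    n,l=cv2.connectedComponents(mask[125:185,215:415]);k=l[cy-125,cx-215]
    ys,xs=np.nonzero(l==k);xs=xs+215;ys=ys+125
    (ux,uy),r=cv2.minEnclosingCircle(np.stack([xs,ys],1).astype(np.float32))
    # intersect ray with plate plane
    K=np.array([[c["fx"],0,c["cx"]],[0,c["fy"],c["cy"]],[0,0,1]])
    n2=cv2.undistortPoints(np.array([[[ux,uy]]]),K,np.array(c["dist_coeffs"]))[0,0]
    T=np.eye(4);T[:3,:3]=Q(s["ee_rot"]).as_matrix();T[:3,3]=s["eef_pos"];T=T@np.array(c["tool_from_camera"])
    d=T[:3,:3]@np.array([n2[0],-n2[1],-1]);t=(zz-T[2,3])/d[2];X=T[:3,3]+t*d
    print("hole px",ux,uy,r,"u,v",X[:2]@ex,X[:2]@ey)
# side-cam check
W=world(pickle.load(open("side5.pkl","rb")));rect(W,(zz-8,zz+6),(522,30),100,"side plate")
W=world(pickle.load(open("side0.pkl","rb")));rect(W,(7,16),(522,30),100,"side base");rect(W,(75,95),(522,30),80,"side posts")
E
```

```text
[145.15548162 146.30844221 147.65593098]
plate far end u 591.9000414408468 v range [-42.4375319  47.3247261]
base far end u 595.7433208091296 v range [-48.12979872  51.52556841]
post 569.7339387809268 575.6922875592979 -28.73207474642332 -23.340173954886723 82.53810593852057 90.10871283788205 73
post 570.2030958266971 574.8041331010236 28.230444474161956 32.21014891227324 87.53512666418513 90.57691250726538 36
hole px 257.046875 155.046875 22.737829208374023 u,v 574.4558945018439 29.660099806654433
hole px 371.40625 153.59375 22.771080017089844 u,v 575.2040946853019 -24.275016056210006
side plate 1179 [520.9  30.9] [141.1  95. ] 4.4 z [141.1 144.5 146.6]
side base 1376 [519.5  30.9] [150.5 103. ] 2.7 z [ 8.7 11.1 13.7]
side posts 50 [519.8  29.9] [109.9  61.7] 2.9 z [75.6 81.1 87.7]
```

In the same picture the plate is 1.5 mm too far along x and 0.5 mm off in y, and the side camera agrees. I'll correct that and lower it.

>>> {"method": "carry_out", "body": {
  "plan": [
    [5,[-1.5,0.5,5],[0,0,0]],
    [5,[0,0,10],[0,0,0]],
    [5,[0,0,10],[0,0,0]],
    [5,[0,0,10],[0,0,0]],
    [5,[0,0,10],[0,0,0]],
    [5,[0,0,8],[0,0,0]],
    [5,[0,0,8],[0,0,0]],
    [5,[0,0,8],[0,0,0]],
    [5,[0,0,8],[0,0,0]],
    [5,[0,0,8],[0,0,0]],
    [5,[0,0,8],[0,0,0]],
    [5,[0,0,8],[0,0,0]],
    [5,[0,0,6],[0,0,0]],
    [5,[0,0,5],[0,0,0]],
    [5,[0,0,0],[0,0,0]],
    [5,[0,0,0],[0,0,0]]
  ]
}}

```text
time_s: 12.25
eef_pos: [521.3, 29.9, 1.8]
ee_rot: [-0.0, 1.0, 0.026, -0.0]
force: [-0.1, -0.4, -2.4]
grip_width: 0.175
```

>>> {"method": "carry_out", "body": {
  "plan": [
    [5,[0,0,4],[0,0,0]],
    [5,[0,0,4],[0,0,0]],
    [5,[0,0,3],[0,0,0]],
    [5,[0,0,2],[0,0,0]],
    [5,[0,0,1],[0,0,0]],
    [5,[0,0,0],[0,0,0]],
    [5,[0,0,0],[0,0,0]]
  ]
}}

```text
time_s: 12.83
eef_pos: [521.4, 29.9, -12.1]
ee_rot: [0.0, 1.0, 0.026, 0.0]
force: [0.0, -0.6, -1.7]
grip_width: 0.177
```

>>> {"method": "carry_out", "body": {
  "plan": [
    [5,[0,0,0.5],[0,0,0]],
    [5,[0,0,0.5],[0,0,0]],
    [5,[0,0,0.5],[0,0,0]],
    [5,[0,0,0.5],[0,0,0]],
    [5,[0,0,0],[0,0,0]],
    [5,[0,0,0],[0,0,0]]
  ]
}}

```text
time_s: 13.33
eef_pos: [521.4, 29.9, -13.8]
ee_rot: [0.0, 1.0, 0.026, 0.0]
force: [-2.3, -0.9, 4.8]
grip_width: 0.179
```

There is contact at the predicted height (TCP −13.8, force changed from −2 to +5 N). I'll release and rise.

>>> {"method": "carry_out", "body": {
  "plan": [
    [5,[0,0,0.3],[0,0,0]],
    [25,[0,0,0],[0,0,0]],
    [40,[0,0,0],[0,0,0]],
    [45,[0,0,0],[0,0,0]],
    [45,[0,0,0],[0,0,0]],
    [45,[0,0,0],[0,0,0]],
    [45,[0,0,0],[0,0,0]],
    [45,[0,0,-5],[0,0,0]],
    [45,[0,0,-10],[0,0,0]],
    [45,[0,0,-20],[0,0,0]],
    [45,[0,0,-25],[0,0,0]],
    [45,[0,0,-25],[0,0,0]],
    [45,[0,0,-25],[0,0,0]],
    [45,[0,0,-25],[0,0,0]],
    [45,[0,0,-25],[0,0,0]],
    [45,[0,0,-20],[0,0,0]],
    [45,[0,0,-10],[0,0,0]],
    [45,[0,0,0],[0,0,0]]
  ]
}}

```text
time_s: 14.83
eef_pos: [522.2, 29.8, 178.1]
ee_rot: [0.0, 1.0, 0.026, 0.002]
force: [0.6, -0.1, 0.6]
grip_width: 0.526
```

```bash
python3 - <<'E'
from rig import ctrl
from h import *
s,c,W=wrist(ctrl,"w6")
rect(W,(10,14.9),(522,30),110,"base");rect(W,(15.5,23),(522,30),80,"plate");rect(W,(50,64),(522,30),35,"blk");rect(W,(72,95),(522,30),80,"posts")
E
```

```text
t 14.8333 pos [522.2  29.8 178.1] ydir -87.0 zdir [ 4.5e-03 -8.0e-04 -1.0e+00] F [ 0.6 -0.1  0.6] grip 0.526 j [-0.17  0.32  1.53 -0.    1.29  1.35]
base 1838 [520.4  30.1] [149.8 100.1] 2.9 z [11.2 12.7 14. ]
plate 8300 [519.7  28.8] [139.8  90.2] 3.1 z [17.6 18.8 20.1]
blk 572 [520.3  28.7] [35.7 15.1] 3.2 z [56.  58.5 59.7]
posts 330 [520.9  30.2] [110.3  62.7] 2.9 z [73.3 85.6 89.6]
```

View pics/w6.png

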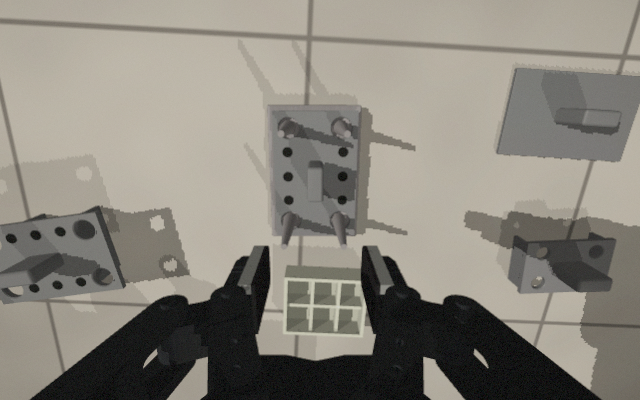

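The flat tier lies level with its top at 18.8 mm (18 expected). The posts stand up through its holes at pixels (288,127), (342,127), (287,230) and (338,230). Next is the tall tier.

>>> {"method": "carry_out", "body": {
  "plan": [
    [60,[-6.1,-20.5,0],[0,0,0]],
    [60,[-6.1,-20.5,0],[0,0,0]],
    [60,[-6.1,-20.5,0],[0,0,0]],
    [60,[-6.1,-20.5,0],[0,0,0]],
    [60,[-6.1,-20.5,0],[0,0,0]],
    [60,[-6.1,-20.5,0],[0,0,0]],
    [60,[-6.1,-20.5,0],[0,0,0]],
    [60,[-6.1,-20.5,0],[0,0,0]],
    [60,[-6.1,-20.5,0],[0,0,0]],
    [60,[-6.1,-20.5,0],[0,0,0]],
    [60,[-6.1,-20.5,0],[0,0,0]],
    [60,[-6.1,-20.5,0],[0,0,0]],
    [60,[-6.1,-20.5,0],[0,0,0]],
    [60,[-6.1,-20.5,0],[0,0,0]],
    [60,[0,0,0],[0,0,0]]
  ]
}}

```text
time_s: 16.13
eef_pos: [419.1, 314.2, 174.0]
ee_rot: [0.0, 1.0, 0.028, -0.001]
force: [0.9, 0.0, -0.2]
grip_width: 0.699
```

>>> {"method": "carry_out", "body": {
  "plan": [
    [60,[0,0,0],[0,0,-1]],
    [60,[0,0,0],[0,0,-1]],
    [60,[0,0,0],[0,0,-1]],
    [60,[0,0,0],[0,0,-1]],
    [60,[0,0,0],[0,0,-1]],
    [60,[0,0,0],[0,0,-1]],
    [60,[0,0,0],[0,0,-1]],
    [60,[0,0,0],[0,0,-1]],
    [60,[0,0,0],[0,0,-1]],
    [60,[0,0,0],[0,0,-1]],
    [60,[0,0,0],[0,0,-1]],
    [60,[0,0,0],[0,0,-1]],
    [60,[0,0,0],[0,0,-1]],
    [60,[0,0,0],[0,0,-1]],
    [60,[0,0,0],[0,0,-1]],
    [60,[0,0,0],[0,0,-1]],
    [60,[0,0,0],[0,0,-0.4]],
    [60,[0,0,0],[0,0,0]],
    [60,[0,0,0],[0,0,0]]
  ]
}}

```text
time_s: 17.72
eef_pos: [420.8, 311.4, 174.7]
ee_rot: [-0.0, 0.634, 0.773, -0.001]
force: [-0.9, -0.2, 0.5]
grip_width: 0.7
```

```bash
python3 - <<'E'
from rig import ctrl
from h import *
s,c,W=wrist(ctrl,"w7")
rect(W,(49,60),(422,312),90,"plate");rect(W,(85,100),(422,312),40,"blk")
E
```

```text
t 17.7167 pos [420.8 311.4 174.7] ydir 11.28 zdir [-1.5e-03 -8.0e-04 -1.0e+00] F [-0.9 -0.2  0.5] grip 0.7 j [ 0.41  0.33  1.53 -0.    1.29  0.22]
plate 10644 [420.9 311.8] [ 90.3 140.1] 11.3 z [53.6 54.8 56.1]
blk 731 [420.7 313.1] [14.9 35.1] 10.9 z [92.2 94.5 95.7]
```

View pics/w7.png

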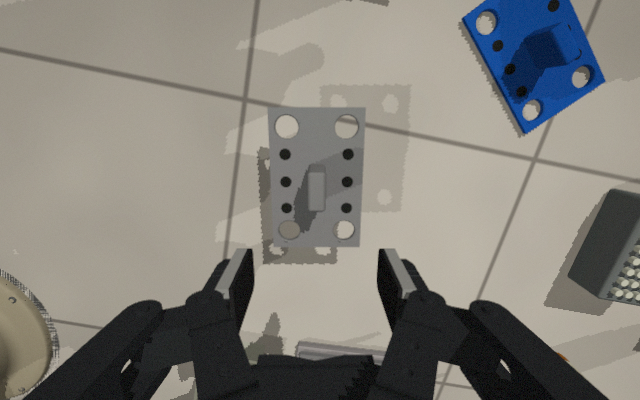

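The tall tier's block at pixel (316,188) is under the gripper within 1 mm, and the plate top measures 54.8 mm. I'll descend by the same amount relative to the block top and grip.

>>> {"method": "carry_out", "body": {
  "plan": [
    [45,[0,0,10],[0,0,0]],
    [45,[0,0,15],[0,0,0]],
    [45,[0,0,18],[0,0,0]],
    [45,[0,0,18],[0,0,0]],
    [45,[0,0,18],[0,0,0]],
    [45,[0,0,18],[0,0,0]],
    [45,[0,0,14],[0,0,0]],
    [45,[0,0,12],[0,0,0]],
    [45,[0,0,10],[0,0,0]],
    [45,[0,0,8],[0,0,0]],
    [45,[0,0,6],[0,0,0]],
    [45,[0,0,4],[0,0,0]],
    [45,[0,0,0],[0,0,0]],
    [45,[0,0,0],[0,0,0]]
  ]
}}

```text
time_s: 18.93
eef_pos: [421.2, 312.1, 24.8]
ee_rot: [0.0, 0.633, 0.774, 0.0]
force: [0.3, -0.3, 0.4]
grip_width: 0.524
```

>>> {"method": "carry_out", "body": {
  "plan": [
    [5,[0,0,0],[0,0,0]],
    [5,[0,0,0],[0,0,0]],
    [5,[0,0,0],[0,0,0]],
    [5,[0,0,0],[0,0,0]],
    [5,[0,0,0],[0,0,0]],
    [5,[0,0,0],[0,0,0]],
    [5,[0,0,0],[0,0,0]],
    [5,[0,0,0],[0,0,0]],
    [5,[0,0,0],[0,0,0]],
    [5,[0,0,0],[0,0,0]]
  ],
  "grip_force": 60
}}

```text
time_s: 19.77
eef_pos: [421.5, 312.2, 25.1]
ee_rot: [0.0, 0.633, 0.774, 0.001]
force: [0.4, -0.0, 5.8]
grip_width: 0.179
```

The block is gripped at 15.3 mm. I'll lift, carry and turn it.

>>> {"method": "carry_out", "body": {
  "plan": [
    [5,[0,0,-5],[0,0,0]],
    [5,[0,0,-10],[0,0,0]],
    [5,[0,0,-15],[0,0,0]],
    [5,[0,0,-18],[0,0,0]],
    [5,[0,0,-18],[0,0,0]],
    [5,[0,0,-18],[0,0,0]],
    [5,[0,0,-18],[0,0,0]],
    [5,[0,0,-15],[0,0,0]],
    [5,[0,0,-10],[0,0,0]],
    [5,[0,0,-5],[0,0,0]],
    [5,[0,0,0],[0,0,0]],
    [5,[0,0,0],[0,0,0]]
  ]
}}

```text
time_s: 20.77
eef_pos: [420.7, 311.9, 156.0]
ee_rot: [-0.0, 0.633, 0.774, -0.0]
force: [0.5, 0.5, -2.8]
grip_width: 0.176
```

>>> {"method": "carry_out", "body": {
  "plan": [
    [5,[-8,1.1,0],[0,0,0]],
    [5,[-16,2.2,0],[0,0,0]],
    [5,[-18,2.5,0],[0,0,0]],
    [5,[-18,2.5,0],[0,0,0]],
    [5,[-18,2.5,0],[0,0,0]],
    [5,[-18,2.5,0],[0,0,0]],
    [5,[-18,2.5,0],[0,0,0]],
    [5,[-18,2.5,0],[0,0,0]],
    [5,[-18,2.5,0],[0,0,0]],
    [5,[-18,2.5,0],[0,0,0]],
    [5,[-18,2.5,0],[0,0,0]],
    [5,[-18,2.5,0],[0,0,0]],
    [5,[-18,2.5,0],[0,0,0]],
    [5,[-18,2.6,0],[0,0,0]],
    [5,[-18,2.6,0],[0,0,0]],
    [5,[-18,2.6,0],[0,0,0]],
    [5,[-14,2.1,0],[0,0,0]],
    [5,[-6.2,1,0],[0,0,0]],
    [5,[0,0,0],[0,0,0]]
  ]
}}

```text
time_s: 22.35
eef_pos: [520.5, 28.8, 156.1]
ee_rot: [-0.0, 0.634, 0.773, -0.0]
force: [-0.5, 0.3, -3.2]
grip_width: 0.178
```

>>> {"method": "carry_out", "body": {
  "plan": [
    [5,[0,0,0],[0,0,0.5]],
    [5,[0,0,0],[0,0,0.9]],
    [5,[0,0,0],[0,0,0.9]],
    [5,[0,0,0],[0,0,0.9]],
    [5,[0,0,0],[0,0,0.9]],
    [5,[0,0,0],[0,0,0.9]],
    [5,[0,0,0],[0,0,0.9]],
    [5,[0,0,0],[0,0,0.9]],
    [5,[0,0,0],[0,0,0.9]],
    [5,[0,0,0],[0,0,0.9]],
    [5,[0,0,0],[0,0,0.9]],
    [5,[0,0,0],[0,0,0.9]],
    [5,[0,0,0],[0,0,0.9]],
    [5,[0,0,0],[0,0,0.9]],
    [5,[0,0,0],[0,0,0.9]],
    [5,[0,0,0],[0,0,0.9]],
    [5,[0,0,0],[0,0,0.9]],
    [5,[0,0,0],[0,0,0.9]],
    [5,[0,0,0],[0,0,0.6]],
    [5,[0,0,0],[0,0,0]]
  ]
}}

```text
time_s: 24.02
eef_pos: [520.0, 30.8, 156.4]
ee_rot: [-0.0, 1.0, 0.026, -0.0]
force: [0.1, 0.8, -2.0]
grip_width: 0.174
```

```bash
python3 - <<'E'
from rig import ctrl
from h import *
s,c,W=wrist(ctrl,"w8")
rect(W,(10,14.8),(522,30),110,"base");rect(W,(80,95),(522,30),80,"posts")
P=W[100:260,200:430].reshape(-1,3);P=P[np.isfinite(P[:,0])]
q=P[(P[:,2]>160)&(P[:,2]<205)];zz=np.median(q[:,2]);print("plate z",zz);q=q[abs(q[:,2]-zz)<4]
a=np.radians(3.0);ex=np.array([np.cos(a),np.sin(a)]);ey=np.array([-ex[1],ex[0]])
print("plate far u",np.percentile(q[:,:2]@ex,99.8),"v",np.percentile(q[:,:2]@ey,[.3,99.7]))
for C in((520.6,30.1),):print("base c u,v",np.array(C)@ex,np.array(C)@ey)
n,l=1,0
A=W.reshape(-1,3);A=A[np.isfinite(A[:,0])&(np.hypot(A[:,0]-522,A[:,1]-30)<115)]
b=A[(A[:,2]>9)&(A[:,2]<16)];print("base far u",np.percentile(b[:,:2]@ex,99.8))
p=A[(A[:,2]>82)&(A[:,2]<95)];print("posts",np.round(np.c_[p[:,:2]@ex,p[:,:2]@ey].min(0),1),np.round(np.c_[p[:,:2]@ex,p[:,:2]@ey].max(0),1),len(p))
c=ctrl.capture("side");pickle.dump(c,open("side8.pkl","wb"));cv2.imwrite("pics/side8.png",cv2.resize(c["color"][130:290,240:420],None,fx=4,fy=3.7,interpolation=cv2.INTER_CUBIC))
rect(world(c),(zz-8,zz+5),(522,30),100,"side plate")
E
```

```text
t 24.0167 pos [520.   30.8 156.4] ydir -87.08 zdir [-5.e-04  3.e-04 -1.e+00] F [ 0.1  0.8 -2. ] grip 0.174 j [-0.17  0.34  1.57  0.    1.24  1.35]
base 846 [564.1  32.2] [ 60.8 100. ] 2.8 z [11.3 12.7 13.9]
posts 0
plate z 186.15321811400574
plate far u 590.7168837949761 v [-42.22904447  47.40145876]
base c u,v 521.4618480761437 2.8126501760361124
base far u 595.3303160708737Traceback (most recent call last):
  File "<stdin>", line 13, in <module>
    return umr_minimum(a, axis, None, out, keepdims, initial, where)
ValueError: zero-size array to reduction operation minimum which has no identity
```

View pics/w8.png

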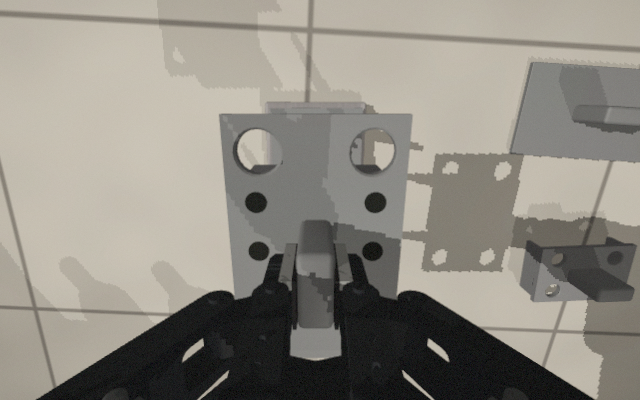

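Measured in this view, the tall tier's plate is centred at u=520.7, v=2.6 and the base at u≈520.3, v≈2.5, so no correction is needed. I'll lower it partway and check from the side.

>>> {"method": "carry_out", "body": {
  "plan": [
    [5,[0,0,4],[0,0,0]],
    [5,[0,0,8],[0,0,0]],
    [5,[0,0,10],[0,0,0]],
    [5,[0,0,10],[0,0,0]],
    [5,[0,0,10],[0,0,0]],
    [5,[0,0,10],[0,0,0]],
    [5,[0,0,8],[0,0,0]],
    [5,[0,0,6],[0,0,0]],
    [5,[0,0,4],[0,0,0]],
    [5,[0,0,2],[0,0,0]],
    [5,[0,0,0],[0,0,0]],
    [5,[0,0,0],[0,0,0]]
  ]
}}

```text
time_s: 25.07
eef_pos: [520.7, 29.9, 84.9]
ee_rot: [0.0, 1.0, 0.026, 0.0]
force: [0.5, 0.3, -2.7]
grip_width: 0.177
```

```bash
python3 - <<'E'
from rig import ctrl
from h import *
s,c,W=wrist(ctrl,"w9")
cv2.imwrite("pics/w9c.png",cv2.resize(c["color"][80:260,190:440],None,fx=3,fy=3,interpolation=cv2.INTER_CUBIC))
c=ctrl.capture("side");cv2.imwrite("pics/side9.png",cv2.resize(c["color"][130:280,240:420],None,fx=4,fy=4,interpolation=cv2.INTER_CUBIC))
E
```

```text
t 25.0667 pos [520.7  29.9  84.9] ydir -87.0 zdir [ 6.e-04 -1.e-04 -1.e+00] F [ 0.5  0.3 -2.7] grip 0.177 j [-0.17  0.42  1.65  0.    1.07  1.35]
```

View pics/w9c.png

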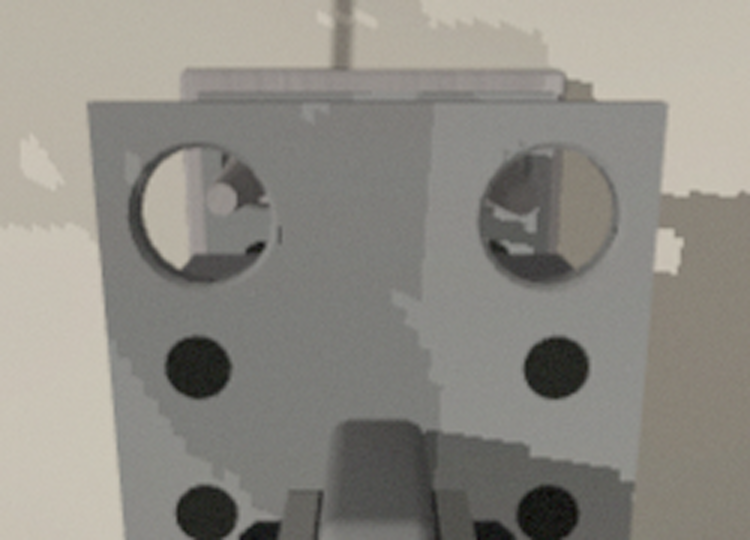

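View pics/side9.png

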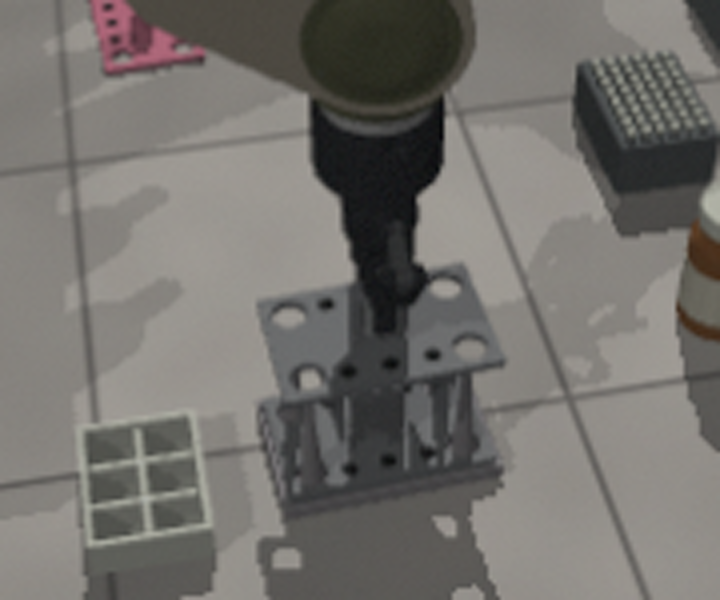

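The posts at crop (222,197) and about (515,190) are inside the hole outlines, symmetric about the middle, and the legs straddle the flat tier's block. I'll keep lowering.

>>> {"method": "carry_out", "body": {
  "plan": [
    [5,[0,0,4],[0,0,0]],
    [5,[0,0,5],[0,0,0]],
    [5,[0,0,5],[0,0,0]],
    [5,[0,0,5],[0,0,0]],
    [5,[0,0,5],[0,0,0]],
    [5,[0,0,5],[0,0,0]],
    [5,[0,0,4],[0,0,0]],
    [5,[0,0,3],[0,0,0]],
    [5,[0,0,2],[0,0,0]],
    [5,[0,0,1],[0,0,0]],
    [5,[0,0,0],[0,0,0]],
    [5,[0,0,0],[0,0,0]]
  ]
}}

```text
time_s: 26.17
eef_pos: [520.6, 29.9, 45.8]
ee_rot: [0.0, 1.0, 0.026, 0.0]
force: [-0.4, -0.1, -3.4]
grip_width: 0.176
```

>>> {"method": "carry_out", "body": {
  "plan": [
    [5,[0,0,0.7],[0,0,0]],
    [5,[0,0,0.7],[0,0,0]],
    [5,[0,0,0.6],[0,0,0]],
    [5,[0,0,0.5],[0,0,0]],
    [5,[0,0,0],[0,0,0]],
    [5,[0,0,0],[0,0,0]]
  ]
}}

```text
time_s: 26.67
eef_pos: [520.5, 29.9, 43.2]
ee_rot: [0.0, 1.0, 0.026, 0.0]
force: [-1.1, -1.5, -1.1]
grip_width: 0.179
```

>>> {"method": "carry_out", "body": {
  "plan": [
    [5,[0,0,0.4],[0,0,0]],
    [5,[0,0,0.3],[0,0,0]],
    [5,[0,0,0],[0,0,0]],
    [5,[0,0,0],[0,0,0]]
  ]
}}

```text
time_s: 27.0
eef_pos: [520.5, 29.9, 43.2]
ee_rot: [0.0, 1.0, 0.026, 0.0]
force: [-3.2, -0.8, 5.8]
grip_width: 0.18
```

There is contact at the predicted height (TCP 43.2, +5.8 N). I'll release and rise.

>>> {"method": "carry_out", "body": {
  "plan": [
    [12,[0,0,0],[0,0,0]],
    [25,[0,0,0],[0,0,0]],
    [40,[0,0,0],[0,0,0]],
    [45,[0,0,0],[0,0,0]],
    [45,[0,0,0],[0,0,0]],
    [45,[0,0,0],[0,0,0]],
    [45,[0,0,0],[0,0,0]],
    [45,[0,0,-5],[0,0,0]],
    [45,[0,0,-10],[0,0,0]],
    [45,[0,0,-20],[0,0,0]],
    [45,[0,0,-25],[0,0,0]],
    [45,[0,0,-25],[0,0,0]],
    [45,[0,0,-25],[0,0,0]],
    [45,[0,0,-25],[0,0,0]],
    [45,[0,0,-20],[0,0,0]],
    [45,[0,0,-10],[0,0,0]],
    [45,[0,0,0],[0,0,0]],
    [45,[0,0,0],[0,0,0]]
  ]
}}

```text
time_s: 28.5
eef_pos: [520.3, 29.9, 207.1]
ee_rot: [-0.0, 1.0, 0.026, -0.0]
force: [0.2, -0.0, 0.1]
grip_width: 0.521
```

```bash
python3 - <<'E'
from rig import ctrl
from h import *
s,c,W=wrist(ctrl,"w10")
rect(W,(9,15),(522,30),110,"base");rect(W,(68,77),(522,30),85,"plate");rect(W,(105,120),(522,30),40,"blk");rect(W,(80,95),(522,30),80,"posts+")
c=ctrl.capture("side");cv2.imwrite("pics/side10.png",cv2.resize(c["color"][130:280,240:420],None,fx=4,fy=4,interpolation=cv2.INTER_CUBIC))
E
```

```text
t 28.5 pos [520.3  29.9 207.1] ydir -87.0 zdir [-1.e-04  0.e+00 -1.e+00] F [ 0.2 -0.   0.1] grip 0.521 j [-0.17  0.29  1.49 -0.    1.36  1.35]
base 604 [520.1  30.1] [149.   99.3] 3.0 z [11.4 12.7 14.1]
plate 9791 [520.4  28.8] [139.6  90.2] 3.0 z [71.6 72.8 74.1]
blk 685 [521.   29.1] [35.3 15.7] 3.2 z [109.5 112.4 113.8]
posts+ 236 [520.4  29.7] [110.7  61.4] 2.6 z [81.4 88.2 91.2]
```

View pics/w10.png

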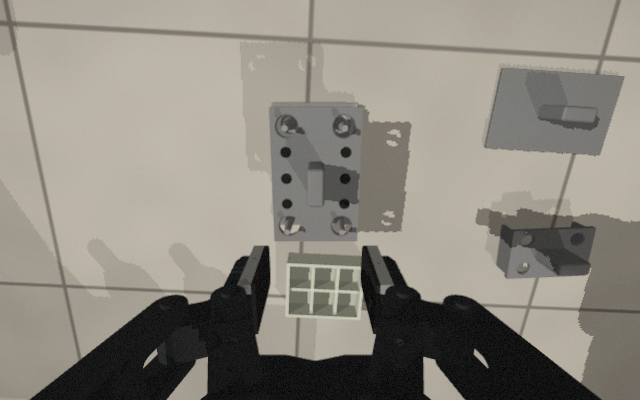

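View pics/side10.png

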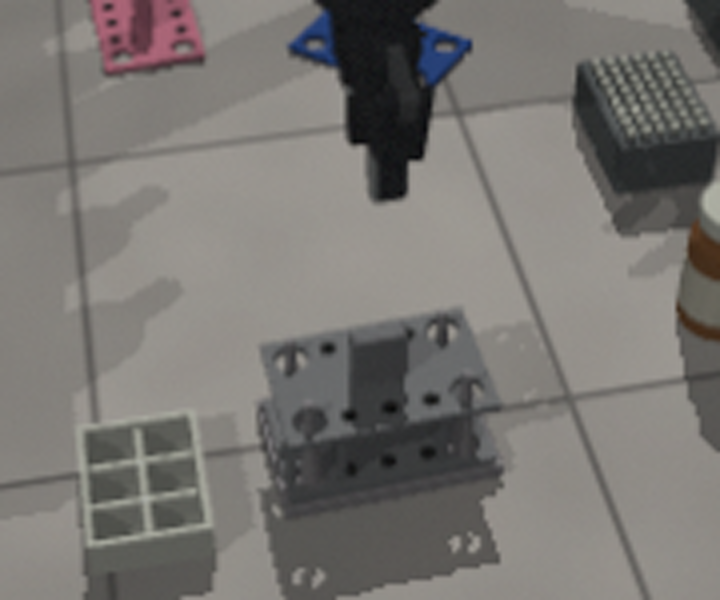

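The tall tier stands level with its plate top at 72.8 mm (72 expected plus the 0.7 mm camera bias). All four posts show through its holes, at wrist pixels (287,126), (344,126), (290,226) and (342,226). The gripper is clear, so I'll hand the job in.

```bash
python3 -c "
from rig import ctrl
print(ctrl.finish_job())"
```

```text
the job is handed in; nothing more can be done
None
```

The rack is back together. I lowered the flat drilled tier over the four posts onto the base, then the tall tier over the same posts onto the flat tier. I handed in at about 28.6 s of the 72 s allowed.

- **Last checks:** Both plates are level and within about 1.5 mm of the base centre, at the same 3° angle. The flat tier's top measured 18.8 mm (18 expected) and the tall tier's 72.8 mm (72 expected). All four posts show through the holes, and the gripper touched nothing at hand-in. Both set-downs showed light contact, about 5–6 N, at the predicted heights before I released. I did not move the blue or pink look-alikes, the plate without corner holes or the smaller tier.
- **What disagreed:** In the wrist images the fingertips sat about 45 mm behind the reported TCP. Because of this, my first grasp of the flat tier closed in the air 15 mm above its block, touching nothing. I set the grasp heights from the images after that.

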